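Set up the telescopic reading stand

TASK

Set up the reading stand for whoever sits in front of it. Take the green vial off its ledge and stand it upright on the table, and pull the orange cross bar of the telescopic back rest out along its slope until the red lock button snaps out; only after that take the field guide out of the rack and lean it on the stand, foot on the ledge behind the lip, centred, right way up as it stood in the rack, with its cover facing out to the reader. Do not shift or knock over the other things on the table.

Things in the scene. Friction and masses are not known exactly. Their poses are not given: they have to be found in the camera images.
- stand: Blue reading stand, fixed: base 130 x 150 mm (x by y), 30 mm high, origin under its middle (its middle is at x = 5 mm), z up. Front (reader's side) is -x. Its flat top at z = 30 mm is the ledge. A lip along the front, 6 mm thick, 120 mm wide, 12 mm above the ledge, has its inner face at x = -48 mm. A telescopic back rest rises from it, leaning 30 degrees from vertical to +x.
- ledge (a point): Fixed point in the stand, at (-18, 0, 30) mm: where the rest plane meets the ledge, mid-width. Axes as the stand's. The rest plane holds y and the slope direction (0.5, 0, 0.866); its outward normal is (-0.866, 0, 0.5). The fixed outer sleeve, 18 mm square, lies 2 mm behind the plane and ends 52 mm up the slope; a dark window on its +y side shows where the button comes out.
- mast (a joint): Extension of the inner tube of the back rest, m: 0 pushed in, 0.064 hard stop. Slides up the slope against about 3.5 N of friction and stays where it is left. From 0.059 on the lock button can snap out; it then keeps the tube from sliding back below 0.059.
- bar (a point): Centre of the orange cross bar on the inner tube, the handle to pull: 110 mm along y, 16 mm high along the slope, 22 mm thick across, front face in the rest plane. 62 mm up the slope from the ledge at mast 0, 124 at 0.062. Free space in front of and behind it, but for the vial. The point's z points up the slope, x from front to back, y along the stand's y.
- lock_button (a joint): Red lock button, 8 mm, how far it stands out (m): about 0 while it is held in by the sleeve, 0.007 snapped out. It is sprung outwards and moves by itself.
- rack: Dark steel rack, fixed: foot 90 x 150 mm (x by y), origin under its middle, z up. Dividers run along y, top edge 90 mm above the table. The guide stands in the front slot (19 mm wide, at x = -18 mm, floor 8 mm up). A fixed green booklet stands behind it at x of about 8 mm, its top 128 mm above the table.
- guide: Field guide, a rigid book 185 mm tall, 136 wide, 14 thick, 0.15 to 0.28 kg, loose, upright in the rack, cover towards the rack's -x. Origin at the centre of its back cover; x from foot to head (up in the rack), y along its width, z out of the front cover (middle of its thickness at z = 6.5 mm).
- guide_foot (a point): Middle of the guide's foot edge, at (-92.5, 0, 0) mm in its frame, on the back cover.
- guide_head (a point): Middle of the guide's head edge, at (92.5, 0, 0) mm in its frame, on the back cover.
- vial: Green vial with a black cap, 27 mm across up to 60 mm, cap 19 mm across to its top at 75 mm, 0.04 kg, loose, standing on the ledge between lip and back rest. Origin at the centre of its underside, z up.
- mug: Green-blue stoneware mug, 81 x 114 mm with its handle, 94 mm high; bystander. Origin at the centre of its underside, z up. Low fixed clutter (glasses, squeegee, note pad, a coral toy duck 129 mm high) lies near the robot (up to x = 0.36 m) and at the left edge of the table, a fixed cooler 372 mm high stands at the far right.
- drink_can: Drink can, 66 mm across, 147 mm high; bystander, origin at the centre of its underside.
- spray_can: Yellow aerosol can, 64 mm across, 228 mm high; bystander, origin at the centre of its underside.
- trigger_spray: White trigger spray bottle, 63 x 117 mm, 261 mm high; bystander, origin at the centre of its underside.
- pen_cup: Patterned tin with brushes, 73 mm across, 179 mm high; bystander, origin at the centre of its underside.

How it is judged:
By the outcome, as a careful person would: the job done as asked, in the order asked, and still so for the second after the job is handed in, with the robot touching nothing.
It also fails if it takes over 67 s, if anything falls off the work surface, if the arm or the gripper's body presses on something with over 40 N, if the wrist force passes 120 N, or if a joint passes its speed limit or range.

ROBOT

A 6-joint arm with a two-finger parallel gripper is mounted at the origin on the work surface; the furniture and walls round the work are solid. World frame = base frame: x ahead of the robot, y to its left, z up, the work surface at z = 0. Lengths are in mm, angles in degrees, forces in N, time in s.
With the tool pointing down it reaches from about 300 to 850 mm from the base axis. Payload 4.2 kg.
Tool frame: the origin (TCP) lies on the centre line of the jaws, within the pads' length; the fingertips stand 11 mm ahead of it and the grasp point (between the pads) lies 8 mm behind it; z points along the fingers, y is the line along which they close (so a half turn about z gives the same grasp; the last joint's range is limited). The gripper opens to 91 mm and grips with 3 to 60 N. Pads are 32 mm wide; open, the fingers measure 118 mm over their backs; the gripper's body (76 mm by 178 mm) begins 60 mm behind the grasp point.
Start: joints at [-67.552, 18.312, 89.639, -0, 72.044, -1.146], TCP at [230.154, -526.945, 224.976] pointing down, gripper open.
Joint ranges: [-177.97, 177.97], [-48.28, 115.42], [12.27, 149.76], [-77.06, 257.06], [2.81, 150.46], [-146.56, 146.56]. Speed limits (degrees/s): [147.25, 147.25, 180, 180, 180, 180].

INTERFACE

Orientations are given as [roll, pitch, yaw] about the fixed x, y, z axes, in that order (R = Rz(yaw) Ry(pitch) Rx(roll)).
In Python, from workcell import env, grab_frame, camera_model, models gives the robot as it stands.
- The arm moves only by the shell command python3 -m crank 'ROWS' [FORCE]. ROWS is text: rows parted by semicolons, each of 7 numbers parted by spaces: the closure, from -1 (fully open) to 1 (shut), so that 0 is half open, then the shift along the tool's x, y, z in mm, then the turn, a rotation vector about the tool's x, y, z in degrees. A call has 1 to 10 rows; each row shifts and turns the commanded pose from where the row before left it, along the tool's axes as they then stand; what a row does not reach is not made up. A row lasts 1/8 s, in which the tool goes at most 62.5 mm and 10.7 degrees, less where a joint would pass 70% of its speed; a pose out of reach is approached as far as the arm can. A call is refused whole if a number of a shift passes 62.5 or a number of a turn 10.7, either way. A call with a gripper value outside its range is refused whole. The fingers move at their own pace and stop on an object; FORCE is the grip in N (left out, the last holds). Time passes only in rows, so rows that do not move let the fingers close. It gives the time, the measured TCP pose, the force, the opening and the grip force at its end, in the units of the state.
- env.state(): the state, without advancing time (a new reading comes with each control period).
- grab_frame(name): name is "scene" or "side" or "wrist"; returns the picture (400x640x3 uint8, blue, green, red); there is no depth.
- camera_model(name): a dict with "K" (3x3 intrinsics, pixels), "k1" (the pictures are not rectified: a ray, as slopes to the right and down, at radius r is drawn at 1 + k1 r^2 times it, then the intrinsics apply), "R" (3x3) and "t" (3): a world point X has camera coordinates R X + t; the wrist camera has in their place "mount" (4x4, takes a point from camera to tool coordinates, whose origin is the TCP and whose axes are the flange's). Camera axes: x right, y down, z forward; pixel columns grow to the right and rows downward; lengths in mm; the calibration is good to about 2 mm. A picture is of the moment at which its call begins: read the wrist's pose just before it. camera_model takes no time and is no camera call.
- env.job_done(): hands the job in; it is judged then, once.
Trained networks look in the newest picture that a camera, given by its name, has taken for a name from the list of things; names that differ only in an ending like _2 or _b are one class to them, and where a whole thing is asked for, a point or a joint stands for the part that bears it (a point fixed in the world has none). Each returns a list of dicts, best first, with "p" (0 to 1); they miss things now and then, are a little off and sometimes report something else, mostly with a low value. They report only what shows in the picture. A call takes as long as a camera call.
- models.search_frame(name, camera): "point" ([x, y, z] in mm, in world coordinates, good to about 4 mm: the middle of the surface that is visible of it).
The state is a dict: "time_s": time; "qpos": joint angles; "qvel": joint speeds; "effort": joint torques, N m; "ee_pos": TCP position; "ee_rot": TCP orientation; "force": force on the tool from outside, world axes, zero at the start; "torque": the same for the moment, N m; "gripper_width": finger opening in mm; "gripper_force": force on a finger pad.
Only numpy, scipy, OpenCV 4.12 (cv2) and the standard library are available. Lean on these libraries where they do the work, as an engineer would, in place of code of your own. Each camera call takes 0.05 s, during which the arm holds its last target. There are 200 camera calls.

## Working session

There is one attempt and no reset: what is moved stays moved. The work goes in short steps, Python scripts to look and compute and a shell command to move; the robot and the scene stay as the last step left them, time stands still between calls to the robot, and variables do not carry over. Pictures are saved under pics/ and viewed, at most 10 in all, crops included, and the job is handed in when it is done.

```bash
mkdir -p pics; ls; python3 - <<'E'
from workcell import env, grab_frame, camera_model, models
import cv2, numpy as np
for c in ["scene","side"]:
    im=grab_frame(c); cv2.imwrite(f"pics/{c}0.png",im)
    m=camera_model(c); print(c,np.round(m["K"],1).tolist(),m["k1"],np.round(-m["R"].T@m["t"]).tolist(), np.round(m["R"],2).tolist())
    for n in ["stand","bar","rack","guide","vial","mug","drink_can","spray_can","trigger_spray","pen_cup","lock_button"]:
        print(n,[(np.round(d["point"]).tolist(),round(d["p"],2)) for d in models.search_frame(n,c)[:2]])
print(env.state())
print(np.round(camera_model("wrist")["mount"],2).tolist())
E
```

```text
pics
scene [[396.1, 0.0, 318.6], [0.0, 396.1, 199.7], [0.0, 0.0, 1.0]] 0.011902982346688806 [147.0, 610.0, 905.0] [[-0.83, -0.56, -0.02], [-0.39, 0.59, -0.7], [0.41, -0.57, -0.71]]
stand [([508.0, 187.0, 34.0], 0.89)]
bar [([521.0, 183.0, 88.0], 0.85), ([465.0, -252.0, 128.0], 0.48)]
rack [([477.0, -233.0, 33.0], 0.8)]
guide [([461.0, -252.0, 129.0], 0.72)]
vial [([528.0, 132.0, 75.0], 0.51)]
mug [([557.0, -38.0, 60.0], 0.67)]
drink_can [([658.0, -15.0, 104.0], 0.58)]
spray_can [([650.0, 379.0, 139.0], 0.96), ([510.0, 182.0, 35.0], 0.46)]
trigger_spray [([665.0, -348.0, 137.0], 0.78)]
pen_cup [([673.0, 126.0, 75.0], 0.87)]
lock_button []
side [[374.6, 0.0, 316.7], [0.0, 374.6, 196.2], [0.0, 0.0, 1.0]] -0.07770843266190958 [317.0, 925.0, 705.0] [[-0.96, -0.29, 0.02], [-0.16, 0.47, -0.87], [0.24, -0.83, -0.5]]
stand [([472.0, -246.0, 119.0], 0.74)]
bar [([519.0, 182.0, 88.0], 0.79)]
rack [([502.0, -230.0, 42.0], 0.69)]
guide [([469.0, -244.0, 120.0], 0.7)]
vial [([530.0, 132.0, 81.0], 0.68)]
mug [([553.0, -21.0, 63.0], 0.82), ([511.0, 188.0, 27.0], 0.28)]
drink_can [([667.0, -6.0, 88.0
[... 320 characters left out ...]
e+01, -5.33571335e-04,
        7.20441859e+01, -1.14434286e+00]), 'qvel': array([ 0.04948572,  0.07084081, -0.08979044,  0.04449291,  0.0703419 ,
       -0.01961821]), 'effort': array([-1.11637521e-03, -4.12369144e+01, -2.32234150e+01,  7.23836361e-02,
        3.78541066e-02, -2.11214581e-05]), 'ee_pos': array([ 230.1766336 , -526.94839164,  224.97974121]), 'ee_rot': array([1.79994265e+02, 6.22261756e-04, 2.35950701e+01]), 'force': array([-0.27900036,  0.905124  , -0.41122943]), 'torque': array([ 0.04471872, -0.01714428, -0.03900915]), 'gripper_force': 0.0, 'gripper_width': 91.2143947304677}
[[0.0, -0.96, -0.27, 75.4], [1.0, 0.0, 0.0, 0.27], [0.0, -0.27, 0.96, -160.11], [0.0, 0.0, 0.0, 1.0]]
```

View pics/scene0.png

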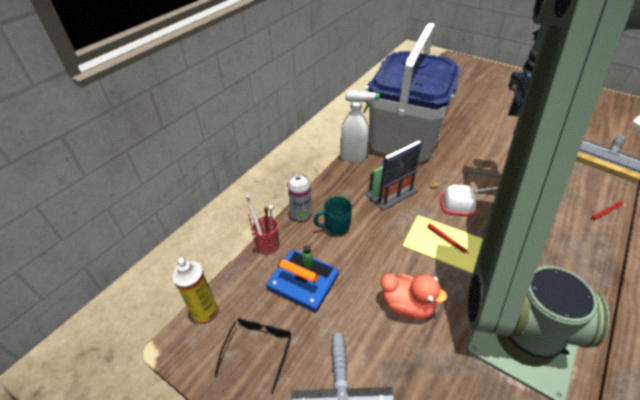

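View pics/side0.png

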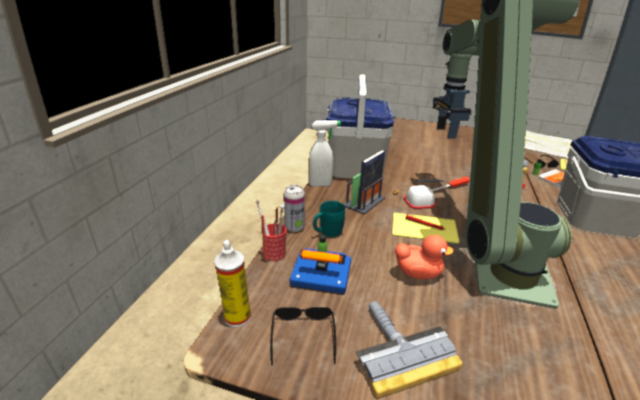

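The scene view shows the stand (blue, about 303,278) with the orange bar at (298,270), and the vial cap behind it at (307,252). The rack with the guide is at (400,170). In the side view the vial is beyond the bar, so the stand's front seems to face roughly -y. I'll look closer with the wrist camera.

```bash
cat > h.py <<'E'
from workcell import env, grab_frame, camera_model, models
import cv2, numpy as np
from scipy.spatial.transform import Rotation as Ro, Slerp
def pose():
    s=env.state(); return np.array(s["ee_pos"]), Ro.from_euler("xyz",s["ee_rot"],degrees=True)
def plan(p1,R1,step=40,deg=8,start=None):
    p0,R0=start or pose(); p1=np.array(p1,float)
    n=max(1,int(np.ceil(max(np.linalg.norm(p1-p0)/step,(R0.inv()*R1).magnitude()*57.3/deg))))
    sl=Slerp([0,1],Ro.concatenate([R0,R1])); f=lambda k:p0+(p1-p0)*k/n
    for k in range(n):
        A,B=sl(k/n),sl((k+1)/n)
        print(np.round(np.r_[A.inv().apply(f(k+1)-f(k)),(A.inv()*B).as_rotvec(degrees=True)],1).tolist())
    print("rows",n)
def cam(c,P=None):   # -> K,k1,R,t (world->cam)
    m=camera_model(c)
    if c!="wrist": return np.array(m["K"]),m["k1"],np.array(m["R"]),np.array(m["t"]).ravel()
    p,R=P; M=np.array(m["mount"]); Rc=R.as_matrix()@M[:3,:3]; tc=R.apply(M[:3,3])+p
    return np.array(m["K"]),m["k1"],Rc.T,-Rc.T@tc
def proj(C,X):
    K,k1,R,t=C; c=np.atleast_2d(X)@R.T+t; s=c[:,:2]/c[:,2:]; s=s*(1+k1*(s**2).sum(1,keepdims=True)); return s@K[:2,:2].T+K[:2,2]
def ray(C,uv):
    K,k1,R,t=C; d=(np.array(uv,float)-K[:2,2])/np.diag(K)[:2]; s=d.copy()
    for _ in range(20): s=d/(1+k1*(s@s))
    v=R.T@np.r_[s,1]; return -R.T@t, v/np.linalg.norm(v)
def tri(Cs,uvs):
    A=np.zeros((3,3));b=np.zeros(3);rs=[ray(C,u) for C,u in zip(Cs,uvs)]
    for o,d in rs: Q=np.eye(3)-np.outer(d,d);A+=Q;b+=Q@o
    X=np.linalg.solve(A,b); return X,[round(float(np.linalg.norm(np.cross(X-o,d))),1) for o,d in rs]
def onz(C,uv,z): o,d=ray(C,uv); return o+d*(z-o[2])/d[2]
def look(tag,names=()):
    P=pose(); im=grab_frame("wrist"); cv2.imwrite(f"pics/{tag}.png",im)
    np.savez(f"pics/{tag}.npz",p=P[0],q=P[1].as_quat())
    for n in names: print(n,[(np.round(d["point"]).tolist(),round(d["p"],2)) for d in models.search_frame(n,"wrist")[:2]])
def load(tag):
    z=np.load(f"pics/{tag}.npz"); return cam("wrist",(z["p"],Ro.from_quat(z["q"])))
E
python3 - <<'E'
from h import *
print(camera_model("wrist")["K"],camera_model("wrist")["k1"])
p,R=pose(); plan([400,-280,340],R,60); plan([460,110,350],R,60,start=(np.array([400,-280,340]),R))
E
```

```text
[[283.66091098   0.         322.2874448 ]
 [  0.         283.66091098 202.14520715]
 [  0.           0.           1.        ]] -0.0367468638125269
[42.4, -26.4, -19.2, 0.0, 0.0, 0.0]
[42.4, -26.4, -19.2, 0.0, 0.0, 0.0]
[42.4, -26.4, -19.2, 0.0, 0.0, 0.0]
[42.4, -26.4, -19.2, 0.0, 0.0, 0.0]
[42.4, -26.4, -19.2, 0.0, 0.0, 0.0]
[42.4, -26.4, -19.2, 0.0, 0.0, 0.0]
rows 6
[30.2, -47.6, -1.4, 0.0, 0.0, 0.0]
[30.2, -47.6, -1.4, 0.0, 0.0, 0.0]
[30.2, -47.6, -1.4, 0.0, 0.0, 0.0]
[30.2, -47.6, -1.4, 0.0, 0.0, 0.0]
[30.2, -47.6, -1.4, 0.0, 0.0, 0.0]
[30.2, -47.6, -1.4, 0.0, 0.0, 0.0]
[30.2, -47.6, -1.4, 0.0, 0.0, 0.0]
rows 7
```

```bash
python3 -m crank '-1 42 -26 -19 0 0 0;-1 42 -26 -19 0 0 0;-1 42 -26 -19 0 0 0;-1 42 -26 -19 0 0 0;-1 42 -26 -19 0 0 0;-1 42 -26 -19 0 0 0;-1 0 0 0 0 0 0;-1 0 0 0 0 0 0'
python3 - <<'E'
from h import *
look("w1",["guide","rack"])
E
python3 -m crank '-1 30 -48 -1 0 0 0;-1 30 -48 -1 0 0 0;-1 30 -48 -1 0 0 0;-1 0 0 0 0 0 0'
python3 - <<'E'
from h import *
look("w2",["guide","rack"])
E
python3 -m crank '-1 30 -48 -1 0 0 0;-1 30 -48 -1 0 0 0;-1 30 -48 -1 0 0 0;-1 30 -48 -1 0 0 0;-1 0 0 0 0 0 0;-1 0 0 0 0 0 0'
python3 - <<'E'
from h import *
look("w3",["stand","bar","vial","lock_button","mug"])
a=[cv2.imread(f"pics/w{i}.png") for i in (1,3)]
cv2.imwrite("pics/m1.png",a[0]); cv2.imwrite("pics/m3.png",a[1])
E
```

```text
time_s: 2.2
ee_pos: [398.3, -283.3, 338.6]
ee_rot: [180.0, 0.0, 23.6]
force: [-0.4, 0.1, -0.3]
gripper_width: 91.3
gripper_force: 0.0
guide [([466.0, -257.0, 190.0], 0.62), ([539.0, -55.0, 48.0], 0.43)]
rack [([493.0, -274.0, 16.0], 0.93), ([470.0, 136.0, 31.0], 0.26)]
time_s: 2.85
ee_pos: [423.4, -113.1, 341.8]
ee_rot: [-180.0, -0.0, 23.8]
force: [-1.2, -0.2, 0.4]
gripper_width: 91.2
gripper_force: 0.0
guide [([471.0, -237.0, 184.0], 0.65)]
rack [([496.0, -257.0, 55.0], 0.55), ([670.0, -347.0, 134.0], 0.17)]
time_s: 3.75
ee_pos: [456.9, 107.3, 345.5]
ee_rot: [180.0, 0.1, 23.5]
force: [-0.3, -1.1, -0.7]
gripper_width: 91.1
gripper_force: 0.0
stand [([524.0, 169.0, 32.0], 0.55)]
bar [([522.0, 183.0, 94.0], 0.92)]
vial [([537.0, 123.0, 104.0], 0.76), ([490.0, -200.0, 63.0], 0.68)]
lock_button [([523.0, 169.0, 32.0], 0.63), ([489.0, -199.0, 60.0], 0.42)]
mug [([556.0, -64.0, 58.0], 0.83)]
```

View pics/w1.png

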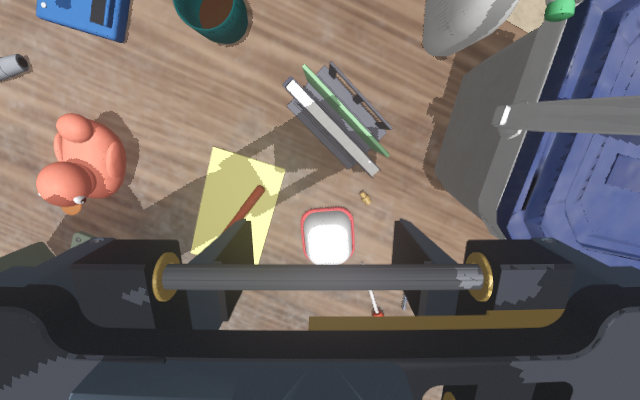

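View pics/w3.png

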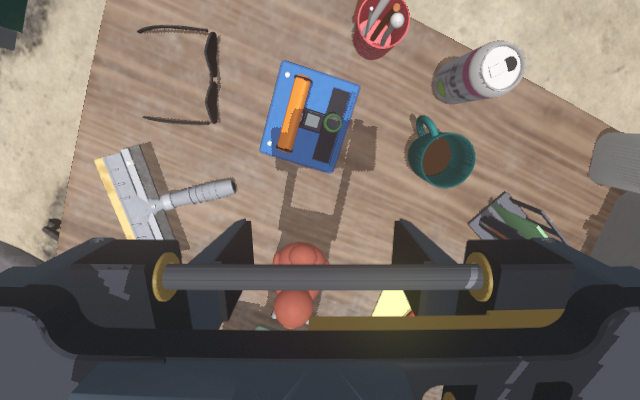

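w1 shows the guide's top edge from (288,82) to (376,172), with the green booklet up and to the right of it. That means the rack's +x points up-right in the image. w3 shows the stand's corners at about (285,60), (359,82), (335,172) and (261,152). The bar is at (293,113) and the vial cap at (333,122), on the right next to the dark lip, so the front faces image right (world -y). Next I'll measure these properly.

```bash
python3 - <<'E'
from h import *
im=cv2.imread("pics/w3.png"); C=load("w3")
hsv=cv2.cvtColor(im,cv2.COLOR_BGR2HSV)
def big(m,box):
    k=np.zeros_like(m); x0,y0,x1,y1=box; k[y0:y1,x0:x1]=m[y0:y1,x0:x1]
    cs,_=cv2.findContours(k,cv2.RETR_EXTERNAL,cv2.CHAIN_APPROX_NONE); return max(cs,key=cv2.contourArea)
c=big(cv2.inRange(hsv,(100,130,50),(125,255,255)),(240,40,380,190))
r=cv2.boxPoints(cv2.minAreaRect(c)); print("stand px",r.round(1).tolist())
W=np.array([onz(C,u,30) for u in r]); print(W.round(1).tolist(),"mid",W.mean(0).round(1),[round(float(np.linalg.norm(W[i]-W[i-1])),1) for i in range(4)])
o=big(cv2.inRange(hsv,(5,150,120),(20,255,255)),(260,50,330,170)); r=cv2.boxPoints(cv2.minAreaRect(o)); W=np.array([onz(C,u,90) for u in r]); print("bar px",r.round(1).tolist(),W.round(1).tolist(),W.mean(0).round(1))
for a in ([288,82],[376,172],[303,66],[388,153]): print(onz(load("w1"),a,193).round(1))
cr=cv2.resize(im[40:200,230:400],None,fx=4.4,fy=3.7*1.19,interpolation=cv2.INTER_CUBIC)[:600]
b=cv2.imread("pics/w2.png"); cv2.imwrite("pics/w2c.png",b)
print(cr.shape); cv2.imwrite("pics/c3.png",cr[:600,:800])
E
```

```text
stand px [[254.10000610351562, 149.1999969482422], [282.70001220703125, 59.70000076293945], [360.1000061035156, 84.4000015258789], [331.3999938964844, 174.0]]
[[443.5, 224.4, 30.0], [589.6, 231.0, 30.0], [604.7, 106.3, 30.0], [456.7, 89.7, 30.0]] mid [523.6 162.8  30. ] [135.3, 146.3, 125.6, 148.9]
bar px [[276.29998779296875, 146.1999969482422], [295.20001220703125, 76.0], [310.29998779296875, 80.0999984741211], [291.3999938964844, 150.3000030517578]] [[470.8, 185.3, 90.0], [569.3, 195.9, 90.0], [572.6, 175.0, 90.0], [474.1, 163.0, 90.0]] [521.7 179.8  90. ]
[ 491.  -205.3  193. ]
[ 444.4 -327.2  193. ]
[ 510.8 -213.4  193. ]
[ 468.  -329.9  193. ]
(600, 748, 3)
```

View pics/c3.png

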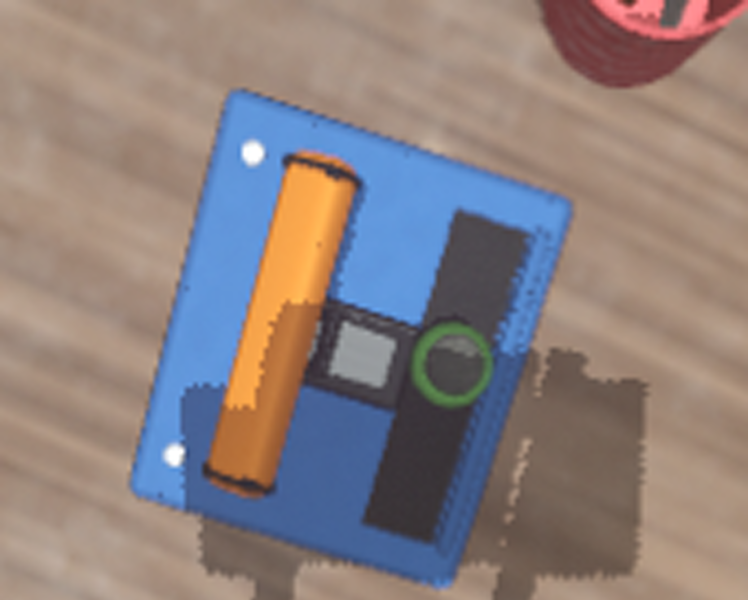

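The crop shows the bar, the grey sleeve foot at crop (362,355), the vial at crop (453,364), which is pixel (333,122.7), and the lip along the right edge. I'll take a second, lower view and fit the stand's pose.

```bash
python3 -m crank '-1 0 -45 25 0 0 0;-1 0 -45 25 0 0 0;-1 0 0 0 0 0 0;-1 0 0 0 0 0 0'
cat > fit.py <<'E'
from h import *
from scipy.optimize import least_squares
look("w4",["vial","bar"])
def big(m,cen,w=110):
    k=np.zeros_like(m); x,y=np.int32(cen); a,b=max(0,x-w),max(0,y-w); k[b:y+w,a:x+w]=m[b:y+w,a:x+w]
    k=cv2.morphologyEx(k,cv2.MORPH_CLOSE,np.ones((9,9))); cs,_=cv2.findContours(k,cv2.RETR_EXTERNAL,cv2.CHAIN_APPROX_NONE); return cv2.convexHull(max(cs,key=cv2.contourArea))
top=np.array([[70,75,30],[70,-75,30],[-60,-75,30],[-60,75,30.]])
def T(q,X): return Ro.from_euler("z",q[2]).apply(X)+[q[0],q[1],0]
obs=[]
for tag in ("w3","w4"):
    im=cv2.imread(f"pics/{tag}.png"); C=load(tag); h=cv2.cvtColor(im,cv2.COLOR_BGR2HSV)
    hull=big(cv2.inRange(h,(100,130,50),(125,255,255)),proj(C,[520,165,30])[0])
    for e in np.arange(2,15,.5):
        p=cv2.approxPolyDP(hull,e,True)
        if len(p)<=4: break
    obs.append((C,p[:,0].astype(float),im)); print(tag,p[:,0].tolist())
def res(q):
    r=[]
    for C,p,_ in obs:
        u=proj(C,T(q,top)); d=np.linalg.norm(u[:,None]-p[None],axis=2); r+=list((u-p[d.argmin(1)]).ravel())
    return r
s=least_squares(res,[523,163,1.5],loss="soft_l1"); q=s.x; print("stand",q[:2].round(1),np.degrees(q[2]).round(2),np.round(res(q),1).tolist())
print("ledge",T(q,np.array([[-18,0,30.]])).round(1),"bar",T(q,np.array([[-18+31+9.5,0,30+53.7-5.5]])).round(1))
np.save("stand.npy",q)
C,p,im=obs[1]
for X in np.r_[top,[[-48,60,42],[-48,-60,42],[13,55,84],[13,-55,84]]]:
    u=proj(C,T(q,X[None]))[0]; cv2.drawMarker(im,tuple(np.int32(u.round())),(0,0,255),0,7,1)
c=np.int32(proj(C,[525,165,50])[0]); x,y=max(0,c[0]-100),max(0,c[1]-75); print("crop",x,y)
cv2.imwrite("pics/c4.png",cv2.resize(im[y:y+150,x:x+200],None,fx=4,fy=4))
E
python3 fit.py
```

```text
time_s: 4.55
ee_pos: [421.0, 190.9, 296.4]
ee_rot: [180.0, -0.1, 23.6]
force: [0.1, 0.8, 0.3]
gripper_width: 91.0
gripper_force: 0.0
vial [([536.0, 130.0, 88.0], 0.56)]
bar [([521.0, 182.0, 94.0], 0.96)]
w3 [[283, 61], [358, 86], [331, 172], [260, 150]]
w4 [[345, 54], [426, 83], [391, 178], [314, 154]]
stand [524.  155.6] 455.31 [-2.7, 1.0, -0.5, -3.3, 4.0, -0.4, 0.4, 3.1, -3.1, 0.7, -0.7, -3.5, 4.9, -0.2, 0.7, 3.6]
ledge [[525.7 137.7  30. ]] bar [[521.9 178.   78.2]]
crop 269 41
```

View pics/c4.png

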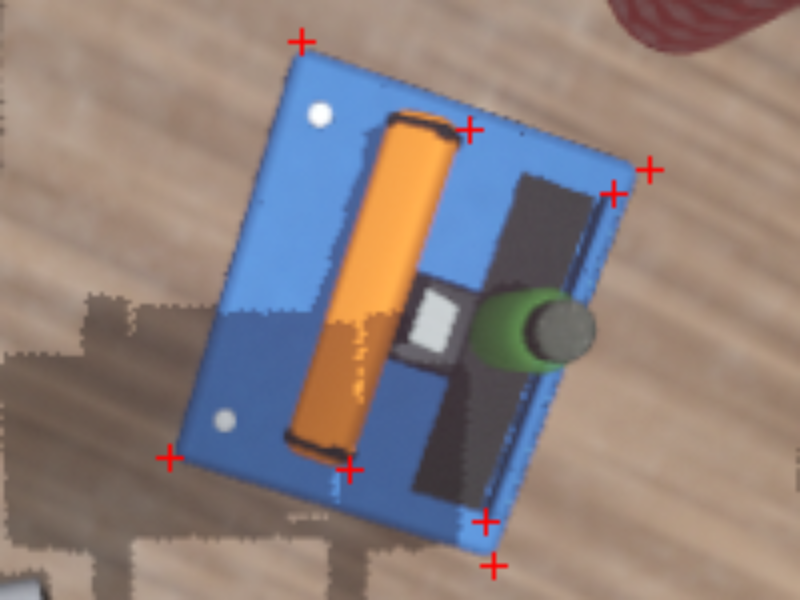

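The fitted markers line up with the stand corners, lip ends and bar ends to within about 2 px. The vial cap is at crop (562,331), which is pixel (409.5,123.8). I'll triangulate it and plan the grasp, closing along the stand's y.

```bash
python3 - <<'E'
from h import *
q=np.load("stand.npy"); Cs=[load("w3"),load("w4")]; uv=[(333,122.7),(409.5,123.8)]
print("vial cap",tri(Cs,uv), [onz(c,u,105).round(1) for c,u in zip(Cs,uv)])
X=tri(Cs,uv)[0]; print("in stand",Ro.from_euler("z",-q[2]).apply(X-[q[0],q[1],0]).round(1))
print("bar ctr stand coords of nn", Ro.from_euler("z",-q[2]).apply([521.5-q[0],182.5-q[1],92]).round(1))
# guide fit using w1/w2 networks
for a in ([288,82],[376,172]): print(onz(load("w1"),a,193).round(1))
for n,z in (("duck",[298,270]),("free",[240,160])): print(n,onz(Cs[0],z,0).round())
for P in ([440,60,0],[420,40,0],[600,60,0]): print(P,proj(Cs[0],P).round())
print(env.state()["qpos"].round(1))
# tool yaw closing along stand y: tool y || stand y ; Rot = Rz(yaw)Rx(180): tool x=yaw dir, tool y=yaw-90
R=Ro.from_euler("xyz",[180,0,np.degrees(q[2])-360],degrees=True)
p=X.copy(); p[2]=150; plan(p,R,40,10)
E
```

```text
vial cap (array([533.18282465, 123.9006457 , 101.53586983]), [0.0, 0.0]) [array([533.1, 124. , 105. ]), array([532.8, 124.8, 105. ])]
in stand [-32.5  -6.2 101.5]
bar ctr stand coords of nn [27.  0. 92.]
[ 491.  -205.3  193. ]
[ 444.4 -327.2  193. ]
duck [250.  69.   0.]
free [410. 246.   0.]
[440, 60, 0] [[342. 186.]]
[420, 40, 0] [[347. 200.]]
[600, 60, 0] [[381. 101.]]
[22.9  5.6 95.9 -0.  78.4 89.4]
[9.5, 13.2, 18.4, 0.0, -0.0, -9.0]
[7.3, 14.5, 18.4, 0.0, -0.0, -9.0]
[4.9, 15.5, 18.4, 0.0, -0.0, -9.0]
[2.5, 16.1, 18.3, 0.0, -0.0, -9.0]
[-0.1, 16.3, 18.3, 0.0, -0.0, -9.0]
[-2.6, 16.1, 18.3, 0.0, -0.0, -9.0]
[-5.1, 15.5, 18.3, 0.0, -0.0, -9.0]
[-7.4, 14.5, 18.3, 0.0, -0.0, -9.0]
rows 8
```

```bash
python3 -m crank '-1 9.5 13 18 0 0 -9;-1 7 14.5 18 0 0 -9;-1 5 15.5 18 0 0 -9;-1 2.5 16 18 0 0 -9;-1 0 16 18 0 0 -9;-1 -2.5 16 18 0 0 -9;-1 -5 15.5 18 0 0 -9;-1 -7 14.5 18 0 0 -9;-1 0 0 0 0 0 0;-1 0 0 0 0 0 0'
python3 - <<'E'
from h import *
q=np.load("stand.npy");R=Ro.from_euler("xyz",[180,0,np.degrees(q[2])-360],degrees=True)
plan([533,124,67],R,30,10)
E
```

```text
time_s: 5.95
ee_pos: [532.3, 125.7, 152.7]
ee_rot: [180.0, -0.0, 95.4]
force: [-0.2, 0.8, 0.2]
gripper_width: 90.9
gripper_force: 0.0
[-0.6, 0.1, 28.6, 0.0, -0.0, 0.0]
[-0.6, 0.2, 28.6, 0.0, -0.0, 0.0]
[-0.6, 0.2, 28.6, 0.0, -0.0, 0.0]
rows 3
```

```bash
python3 -m crank '-1 -0.5 0 29 0 0 0;-1 -0.5 0 29 0 0 0;-1 -0.5 0 28 0 0 0;-1 0 0 0 0 0 0;1 0 0 0 0 0 0;1 0 0 0 0 0 0;1 0 0 0 0 0 0;1 0 0 0 0 0 0;1 0 0 0 0 0 0;1 0 0 0 0 0 0' 12
python3 -m crank '1 0 0 -20 0 0 0;1 0 0 -40 0 0 0;1 0 0 0 0 0 0'
python3 - <<'E'
from h import *
p,R=pose(); plan([450,48,p[2]],R,35)
E
```

```text
time_s: 7.2
ee_pos: [532.2, 124.4, 65.9]
ee_rot: [-180.0, 0.0, 95.6]
force: [0.6, 0.4, 0.5]
gripper_width: 34.6
gripper_force: 0.0
time_s: 7.58
ee_pos: [534.3, 124.9, 128.7]
ee_rot: [179.6, -0.0, 95.6]
force: [-0.2, 0.7, -0.4]
gripper_width: 26.4
gripper_force: 12.0
[-17.1, -22.9, -0.2, 0.0, 0.0, 0.0]
[-17.1, -22.9, -0.2, 0.0, 0.0, 0.0]
[-17.1, -22.9, -0.2, 0.0, 0.0, 0.0]
[-17.1, -22.9, -0.2, 0.0, 0.0, 0.0]
rows 4
```

```bash
python3 -m crank '1 -17 -23 0 0 0 0;1 -17 -23 0 0 0 0;1 -17 -23 0 0 0 0;1 -17 -23 0 0 0 0;1 0 0 25 0 0 0;1 0 0 25 0 0 0;1 0 0 15 0 0 0;1 0 0 0 0 0 0'
python3 - <<'E'
from h import *
im=grab_frame("side"); C=cam("side"); p,R=pose(); print(p)
u=np.int32(proj(C,[450,48,30])[0]); x,y=u-[60,45]; c=im[y:y+90,x:x+120]
for z in (0,): 
  m=np.int32((proj(C,[450,48,0])[0]-[x,y])*5)
c=cv2.resize(c,None,fx=5,fy=5); cv2.drawMarker(c,tuple(m),(0,0,255),0,12,1); cv2.imwrite("pics/s5.png",c)
E
```

```text
time_s: 8.57
ee_pos: [445.7, 47.6, 59.4]
ee_rot: [-179.8, 0.0, 95.6]
force: [-0.1, 0.2, -0.3]
gripper_width: 26.7
gripper_force: 12.0
[446.63157143  47.72870543  60.26590437]
```

View pics/s5.png

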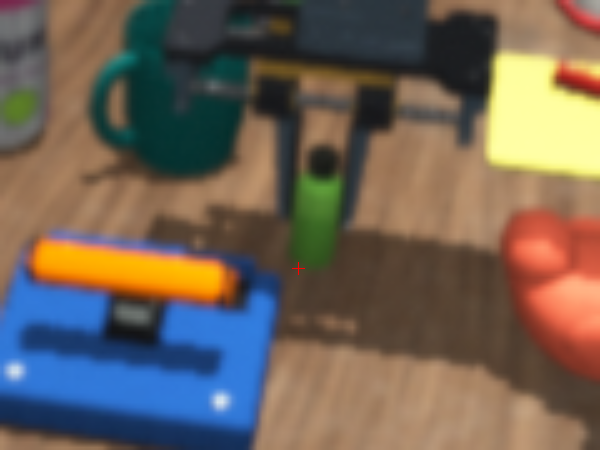

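The vial is held upright between the fingers, with its underside at about crop (312,265), just above the table. I'll lower it in small steps and watch the force.

```bash
for i in 1; do python3 -m crank '1 0 0 4 0 0 0;1 0 0 4 0 0 0;1 0 0 0 0 0 0' | grep -E "pos|force:"; done; python3 -m crank '1 0 0 3 0 0 0;1 0 0 3 0 0 0;1 0 0 0 0 0 0' | grep -E "pos|force:"; python3 -m crank '1 0 0 3 0 0 0;1 0 0 0 0 0 0' | grep -E "pos|force:"
```

```text
ee_pos: [447.2, 47.8, 52.9]
force: [-1.4, 0.3, -0.2]
gripper_force: 12.0
ee_pos: [448.0, 48.0, 47.4]
force: [-0.4, 0.2, 4.1]
gripper_force: 12.0
ee_pos: [448.8, 48.2, 45.5]
force: [-0.3, 1.1, 13.2]
gripper_force: 12.0
```

```bash
python3 -m crank '1 0 0 -2 0 0 0;0 0 0 0 0 0 0;0 0 0 0 0 0 0;0 0 0 0 0 0 0;0 0 0 -25 0 0 0;0 0 0 -50 0 0 0;0 0 0 -60 0 0 0;0 0 0 -40 0 0 0;0 0 0 0 0 0 0;0 0 0 0 0 0 0'
cat >> h.py <<'E'
try:
    q=np.load("stand.npy"); S=Ro.from_euler("z",q[2])
    W=lambda X: S.apply(X)+[q[0],q[1],0]
    up=np.array([.5,0,.866]); bk=np.array([.866,0,-.5]); LG=np.array([-18,0,30.])
    RT=S*Ro.from_matrix(np.c_[[0,1,0],bk,-up])   # tool: x=stand y, y=back, z=down slope
except Exception as e: print(e)
E
python3 - <<'E'
from h import *
p,R=pose(); g=W(LG+(54+90)*up+11*bk); print(g,RT.as_euler("xyz",degrees=True)); plan(g,RT,40,9.5)
print(W(LG+54*up+11*bk))
E
```

```text
time_s: 10.88
ee_pos: [446.6, 47.7, 220.0]
ee_rot: [-179.9, 0.0, 95.6]
force: [0.6, -0.5, -0.6]
gripper_width: 45.7
gripper_force: 0.0
[518.1249589  218.89146264 149.204     ] [-149.99927222    0.         -174.69204533]
[16.3, 8.8, 7.1, 2.3, -2.4, -8.7]
[15.1, 11.5, 6.0, 2.3, -2.4, -8.7]
[13.3, 13.9, 4.9, 2.3, -2.4, -8.7]
[11.2, 15.9, 3.8, 2.3, -2.4, -8.7]
[8.8, 17.6, 2.7, 2.3, -2.4, -8.7]
[6.1, 18.8, 1.6, 2.3, -2.4, -8.7]
[3.2, 19.6, 0.6, 2.3, -2.4, -8.7]
[0.2, 19.9, -0.2, 2.3, -2.4, -8.7]
[-2.8, 19.6, -1.0, 2.3, -2.4, -8.7]
[-5.8, 18.9, -1.6, 2.3, -2.4, -8.7]
rows 10
[522.28785617 174.08442874  71.264     ]
```

```bash
python3 -m crank '0 16.3 8.8 7.1 2.3 -2.4 -8.7;0 15.1 11.5 6 2.3 -2.4 -8.7;0 13.3 13.9 4.9 2.3 -2.4 -8.7;0 11.2 15.9 3.8 2.3 -2.4 -8.7;0 8.8 17.6 2.7 2.3 -2.4 -8.7;0 6.1 18.8 1.6 2.3 -2.4 -8.7;0 3.2 19.6 0.6 2.3 -2.4 -8.7;0 0.2 19.9 -0.2 2.3 -2.4 -8.7;0 -2.8 19.6 -1 2.3 -2.4 -8.7;0 -5.8 18.9 -1.6 2.3 -2.4 -8.7'
python3 -m crank '0 0 0 0 0 0 0;0 0 0 0 0 0 0'
python3 - <<'E'
from h import *
print(env.state()["qpos"].round(1)); plan(W(LG+54*up+11*bk),RT,30,10)
look("w6",["bar","vial"])
C=load("w6"); im=cv2.imread("pics/w6.png")
for s,b in ((70,0),(70,22),(54,0)):
  for y in (55,-55):
    u=proj(C,W(LG+s*up+b*bk+[0,y,0]))[0]; cv2.drawMarker(im,tuple(np.int32(u.round())),(255,0,255),0,7,1)
cv2.imwrite("pics/w6m.png",im)
E
```

```text
time_s: 12.12
ee_pos: [519.2, 218.7, 147.9]
ee_rot: [-149.8, 0.5, -174.7]
force: [-0.1, -0.8, -0.1]
gripper_width: 45.1
gripper_force: 0.0
time_s: 12.38
ee_pos: [519.3, 217.7, 149.7]
ee_rot: [-149.9, 0.7, -175.1]
force: [-0.5, -0.7, 0.6]
gripper_width: 45.8
gripper_force: 0.0
[ 36.1  28.3  91.7 -26.5  77.5 -48.8]
[0.6, 0.5, 29.9, -0.0, 0.1, -0.2]
[0.5, 0.5, 29.9, -0.0, 0.1, -0.2]
[0.4, 0.5, 29.9, -0.0, 0.1, -0.2]
rows 3
bar [([513.0, 185.0, 92.0], 0.97)]
vial [([450.0, 59.0, 49.0], 0.82)]
```

View pics/w6m.png

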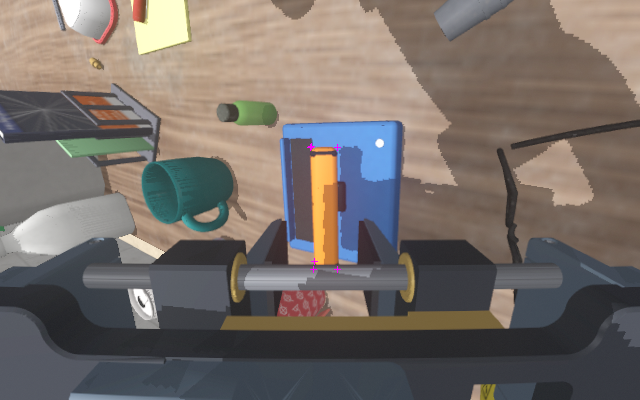

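The markers sit on the bar's ends to within about a pixel, and the vial (cap at 227,113) stands on the table. I'll grasp the bar.

```bash
python3 -m crank '0 0.5 0.5 30 0 0 0;0 0.5 0.5 30 0 0 0;0 0.5 0.5 30 0 0 0;0 0 0 0 0 0 0;0 0 0 0 0 0 0;1 0 0 0 0 0 0;1 0 0 0 0 0 0;1 0 0 0 0 0 0;1 0 0 0 0 0 0;1 0 0 0 0 0 0' 25
python3 - <<'E'
from h import *
p,R=pose(); d=S.inv().apply(p-[q[0],q[1],0])-LG; print("up",d@up,"bk",d@bk,"y",d[1])
E
```

```text
time_s: 13.78
ee_pos: [523.6, 175.5, 72.1]
ee_rot: [-150.0, 0.8, -174.9]
force: [-0.6, 2.7, 4.0]
gripper_width: 22.0
gripper_force: 24.9
up 55.367536074785015 bk 11.659976385414105 y -1.3950750960399796
```

```bash
python3 -m crank '1 0 0 -8 0 0 0;1 0 0 -10 0 0 0;1 0 0 -10 0 0 0;1 0 0 -10 0 0 0;1 0 0 -10 0 0 0;1 0 0 -8 0 0 0;1 0 0 -5 0 0 0;1 0 0 0 0 0 0'
python3 - <<'E'
from h import *
p,R=pose(); d=S.inv().apply(p-[q[0],q[1],0])-LG; print("up",d@up,"bk",d@bk,"y",d[1],env.state()["force"])
E
```

```text
time_s: 14.78
ee_pos: [520.2, 205.4, 124.3]
ee_rot: [-150.0, 0.8, -174.9]
force: [6.6, -0.7, -7.4]
gripper_width: 22.0
gripper_force: 24.9
up 115.61941109336475 bk 11.6181966804686 y -0.7834054765776924 [ 6.59115295 -0.70246609 -7.38179442]
```

```bash
python3 -m crank '1 0 0 -1.5 0 0 0;1 0 0 -1 0 0 0;1 0 0 0 0 0 0;1 0 0 0 0 0 0'
python3 - <<'E'
from h import *
p,R=pose(); d=S.inv().apply(p-[q[0],q[1],0])-LG; print("up",d@up,"bk",d@bk,"y",d[1],env.state()["force"])
E
```

```text
time_s: 15.28
ee_pos: [520.1, 205.4, 124.4]
ee_rot: [-149.9, 0.7, -174.9]
force: [10.5, -6.8, -19.3]
gripper_width: 21.9
gripper_force: 24.9
up 115.73583307505913 bk 11.591941474981944 y -0.709817827081758 [ 10.46144857  -6.77771511 -19.29606058]
```

```bash
python3 - <<'E'
from h import *
print("expected btn ~", W(LG+50*up+11*bk+[0,12,0]).round())
for c in ("scene","side","wrist"):
    im=grab_frame(c); cv2.imwrite(f"pics/b_{c}.png",im); print(c,[(np.round(d["point"]).tolist(),round(d["p"],2)) for d in models.search_frame("lock_button",c)[:2]])
    C=cam(c) if c!="wrist" else cam(c,pose())
    h=cv2.cvtColor(im,cv2.COLOR_BGR2HSV); m=(cv2.inRange(h,(0,140,60),(4,255,255))|cv2.inRange(h,(174,140,60),(180,255,255)))
    u=proj(C,W(LG+46*up+11*bk+[0,12,0]))[0]; print(u.round())
    n,_,st,ce=cv2.connectedComponentsWithStats(m)
    print([(ce[i].round().tolist(),int(st[i,4])) for i in range(1,n) if np.linalg.norm(ce[i]-u)<30])
E
python3 -m crank '1 0 0 2.5 0 0 0;1 0 0 2 0 0 0;1 0 0 2 0 0 0;1 0 0 0 0 0 0;1 0 0 0 0 0 0'
python3 - <<'E'
from h import *
p,R=pose(); d=S.inv().apply(p-[q[0],q[1],0])-LG; print("up",d@up,"bk",d@bk,"y",d[1],env.state()["force"])
E
```

```text
expected btn ~ [511. 171.  68.]
scene []
[303. 273.]
[]
side []
[325. 260.]
[]
wrist []
[322. 200.]
[]
time_s: 16.2
ee_pos: [520.4, 203.8, 121.5]
ee_rot: [-150.0, 0.9, -174.9]
force: [3.4, 4.9, 1.0]
gripper_width: 22.0
gripper_force: 24.9
up 112.37137325319853 bk 11.623088713453974 y -0.8605124378684466 [3.43977325 4.86811543 0.9820893 ]
```

```bash
python3 -m crank '1 0 0 2 0 0 0;1 0 0 2 0 0 0;1 0 0 0 0 0 0;1 0 0 0 0 0 0'
python3 - <<'E'
from h import *
p,R=pose(); d=S.inv().apply(p-[q[0],q[1],0])-LG; print("up",d@up,"bk",d@bk,"y",d[1],env.state()["force"])
E
```

```text
time_s: 16.7
ee_pos: [520.6, 202.6, 119.4]
ee_rot: [-150.1, 0.9, -175.0]
force: [0.7, 8.6, 10.6]
gripper_width: 22.5
gripper_force: 25.0
up 109.95701813411269 bk 11.661750865215275 y -0.9388679223685699 [ 0.65699589  8.55766916 10.57370861]
```

```bash
python3 -m crank '1 0 0 -4 0 0 0;1 0 0 -4 0 0 0;1 0 0 -3 0 0 0;1 0 0 0 0 0 0;1 0 0 0 0 0 0'
python3 - <<'E'
from h import *
p,R=pose(); d=S.inv().apply(p-[q[0],q[1],0])-LG; print("up",d@up,"bk",d@bk,"y",d[1],env.state()["force"])
E
python3 -m crank '0 0 0 1 0 0 0;0 0 0 0 0 0 0;0 0 0 0 0 0 0;0 0 0 -20 0 0 0;0 0 0 -40 0 0 0;0 0 0 -40 0 0 0;0 0 0 0 0 0 0;0 0 0 0 0 0 0'
python3 - <<'E'
from h import *
look("w7",["bar","lock_button"])
C=load("w7"); im=cv2.imread("pics/w7.png")
for m in (62,):
 for s,b in ((70,0),(70,22)):
  for y in (55,-55):
    u=proj(C,W(LG+(s+m)*up+b*bk+[0,y,0]))[0]; cv2.drawMarker(im,tuple(np.int32(u.round())),(255,0,255),0,7,1)
u=proj(C,W(LG+50*up+11*bk+[0,12,0]))[0]; print(u)
x,y=np.int32(u)-[80,70]; cv2.imwrite("pics/w7c.png",cv2.resize(im[max(y,0):y+115,max(0,x):x+160],None,fx=5,fy=5))
E
```

```text
time_s: 17.32
ee_pos: [520.1, 205.4, 124.4]
ee_rot: [-149.9, 0.7, -174.9]
force: [8.7, -3.7, -13.1]
gripper_width: 22.3
gripper_force: 24.9
up 115.68724869200553 bk 11.608097778715717 y -0.7261804689322775 [  8.65162224  -3.65581896 -13.09869047]
time_s: 18.32
ee_pos: [513.5, 255.6, 212.3]
ee_rot: [-149.9, 0.7, -175.0]
force: [-0.1, -0.3, 0.4]
gripper_width: 45.6
gripper_force: 0.0
bar [([509.0, 216.0, 146.0], 0.86)]
lock_button []
[322.25642765 179.28755325]
```

View pics/w7c.png

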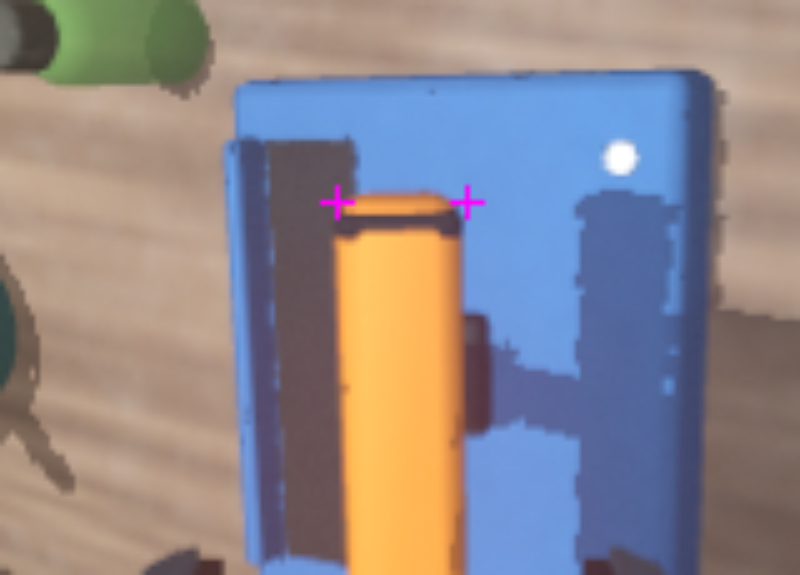

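The bar is now near the 62 mm marks, but no button shows from this angle. The vial's darker right end looks odd too, so I'll check numerically whether it is standing and search for the button from the fixed cameras.

```bash
python3 - <<'E'
from h import *
C6,C7=load("w6"),load("w7"); print("w7 crop origin",np.int32(proj(C7,W(LG+50*up+11*bk+[0,12,0]))[0])-[80,70])
for z in (0,60,75): print(z,"w6",proj(C6,[447.5,48,z]).round(),"w7",proj(C7,[447.5,48,z]).round())
ims=[]
for c,f in (("scene",8),("side",8)):
    im=grab_frame(c); C=cam(c)
    print(c,"vial", [(np.round(d["point"]).tolist(),round(d["p"],2)) for d in models.search_frame("vial",c)[:2]],"base/top",proj(C,[447.5,48,0]).round(),proj(C,[447.5,48,75]).round())
    a=np.int32(proj(C,W(LG+55*up))[0]); b=np.int32(proj(C,[447.5,48,30])[0])
    for u in (a,b): ims.append(cv2.resize(im[u[1]-25:u[1]+25,u[0]-33:u[0]+33],(400,300),interpolation=cv2.INTER_CUBIC))
cv2.imwrite("pics/q8.png",np.vstack([np.hstack(ims[:2]),np.hstack(ims[2:])]))
E
```

```text
w7 crop origin [242 109]
0 w6 [[270. 113.]] w7 [[277. 116.]]
60 w6 [[233. 112.]] w7 [[249. 116.]]
75 w6 [[222. 112.]] w7 [[240. 115.]]
scene vial [([446.0, 58.0, 46.0], 0.53)] base/top [[349. 266.]] [[350. 249.]]
side vial [([446.0, 56.0, 39.0], 0.46)] base/top [[356. 256.]] [[358. 235.]]
```

View pics/q8.png

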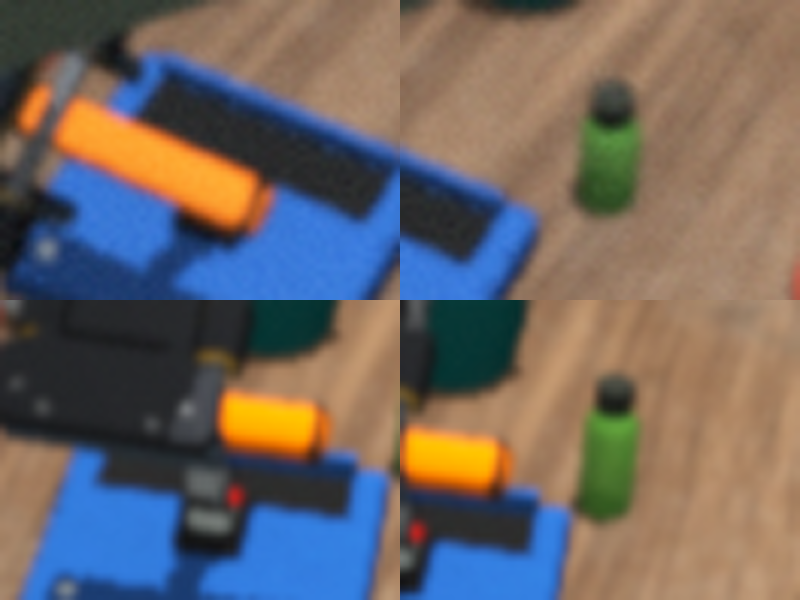

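Confirmed: the red button is snapped out at (235,495) in the lower-left tile, and the vial stands upright in both right-hand tiles. Now for the guide, going high over the rack with the tool aligned to it.

```bash
python3 - <<'E'
from h import *
R=Ro.from_euler("xyz",[180,0,69.1],degrees=True); a=np.radians(69.1); t=np.array([467.7,-266,350])-70*np.array([np.cos(a),np.sin(a),0])
print(t); plan(np.r_[t],R,55,9.5,start=(pose()[0]+[0,-40,138],pose()[1]))
print(pose()[1].inv().apply([0,-40,138]))
E
```

```text
[ 442.72834005 -331.3943132   350.        ]
[9.1, -35.9, 20.7, -1.4, 2.4, 8.7]
[2.8, -37.3, 20.0, -1.4, 2.4, 8.7]
[-3.7, -37.7, 19.1, -1.4, 2.4, 8.7]
[-10.2, -37.1, 17.9, -1.4, 2.4, 8.7]
[-16.4, -35.5, 16.4, -1.4, 2.4, 8.7]
[-22.2, -33.0, 14.8, -1.4, 2.4, 8.7]
[-27.5, -29.6, 13.0, -1.4, 2.4, 8.7]
[-32.2, -25.3, 11.1, -1.4, 2.4, 8.7]
[-36.1, -20.4, 9.1, -1.4, 2.4, 8.7]
[-39.1, -14.9, 7.1, -1.4, 2.4, 8.7]
[-41.2, -9.0, 5.2, -1.4, 2.4, 8.7]
[-42.2, -2.8, 3.3, -1.4, 2.4, 8.7]
[-42.3, 3.6, 1.6, -1.4, 2.4, 8.7]
rows 13
[   1.70171276 -103.65606333  -99.48127818]
```

```bash
python3 -m crank '0 0.5 -34 -33 0 0 0;0 0.5 -34 -33 0 0 0;0 0.5 -35 -33 0 0 0;0 9 -36 21 -1.4 2.4 8.7;0 3 -37 20 -1.4 2.4 8.7;0 -4 -38 19 -1.4 2.4 8.7;0 -10 -37 18 -1.4 2.4 8.7;0 -16 -35.5 16.5 -1.4 2.4 8.7;0 -22 -33 15 -1.4 2.4 8.7;0 -27.5 -29.5 13 -1.4 2.4 8.7'
python3 -m crank '0 -32 -25 11 -1.4 2.4 8.7;0 -36 -20.5 9 -1.4 2.4 8.7;0 -39 -15 7 -1.4 2.4 8.7;0 -41 -9 5 -1.4 2.4 8.7;0 -42 -3 3 -1.4 2.4 8.7;0 -42 3.5 1.5 -1.4 2.4 8.7;0 0 0 0 0 0 0;0 0 0 0 0 0 0'
cat > gl.py <<'E'
from h import *
import sys
tag=sys.argv[1]; look(tag,["guide"])
C=load(tag); im=cv2.imread(f"pics/{tag}.png"); h=cv2.cvtColor(im,cv2.COLOR_BGR2HSV)
u0=proj(C,[491,-205,193])[0];u1=proj(C,[444.4,-327,193])[0]; print("pred ends",u0.round(),u1.round())
m=cv2.inRange(h,(0,0,140),(180,45,255)); n,_,st,ce=cv2.connectedComponentsWithStats(m)
L,lab=cv2.connectedComponents(m)
for i in range(1,L):
    ys,xs=np.where(lab==i)
    if len(xs)<80: continue
    r=cv2.minAreaRect(np.c_[xs,ys].astype(np.float32)); c=np.array(r[0])
    if np.linalg.norm(c-(u0+u1)/2)<60:
        b=cv2.boxPoints(r); Wd=np.array([onz(C,x,193) for x in b]); e=[np.linalg.norm(Wd[k]-Wd[k-1]) for k in range(4)]
        k=int(np.argmax(e)); d=Wd[k]-Wd[k-1]; print("px",c.round(1),len(xs),"W mid",Wd.mean(0).round(1),"size",np.round(e,1),"ang",np.degrees(np.arctan2(d[1],d[0])).round(1)%180, b.round().tolist())
E
python3 gl.py g1; python3 -m crank '0 0 40 0 0 0 0;0 0 0 0 0 0 0;0 0 0 0 0 0 0'|grep pos; python3 gl.py g2
```

```text
time_s: 19.92
ee_pos: [474.3, -79.3, 348.9]
ee_rot: [-166.7, 8.5, 121.8]
force: [1.0, -0.8, -0.1]
gripper_width: 45.8
gripper_force: 0.0
time_s: 20.92
ee_pos: [439.6, -328.6, 348.7]
ee_rot: [-179.8, -0.3, 68.6]
force: [-0.5, -0.6, 0.2]
gripper_width: 45.9
gripper_force: 0.0
guide [([467.0, -255.0, 188.0], 0.68)]
pred ends [325.  66.] [326. 190.]
px [325. 129.] 1259 W mid [ 466.6 -266.8  193. ] size [129.   10.3 129.   11.4] ang 68.5 [[320.0, 68.0], [330.0, 68.0], [330.0, 190.0], [320.0, 190.0]]
px [311.5  94. ] 110 W mid [ 467.5 -225.4  193. ] size [ 6.4 21.8  6.3 21.8] ang 65.4 [[308.0, 105.0], [309.0, 83.0], [315.0, 83.0], [314.0, 105.0]]
px [356.  100.2] 286 W mid [ 509.  -248.4  193. ] size [10.7 35.3 10.4 35.3] ang 67.0 [[350.0, 117.0], [352.0, 82.0], [362.0, 83.0], [360.0, 118.0]]
px [337.5  98.5] 111 W mid [ 491.3 -239.6  193. ] size [29.1  3.1 29.1  3.2] ang 69.4 [[336.0, 84.0], [339.0, 84.0], [339.0, 113.0], [336.0, 113.0]]
px [312.5 126.5] 101 W mid [ 456.1 -256.6  193. ] size [17.8  5.4 17.8  5.4] ang 68.0 [[310.0, 118.0], [315.0, 118.0], [315.0, 135.0], [310.0, 135.0]]
px [275.5 137. ] 232 W mid [ 414.3 -252.2  193. ] size [30.  16.2 29.9 16.6] ang 65.9 [[268.0, 123.0], [283.0, 123.0], [283.0, 151.0], [268.0, 151.0]]
ee_pos: [477.0, -342.4, 348.8]
guide [([470.0, -258.0, 187.0], 0.55)]
pred ends [287.  67.] [291. 190.]
px [288.4 129. ] 1234 W mid [ 467.  -266.2  193. ] size [129.4  11.3 129.3  12.5] ang 68.2 [[282.0, 68.0], [292.0, 68.0], [295.0, 190.0], [284.0, 190.0]]
px [330.5  97.5] 301 W mid [ 522.1 -249.8  193. ] size [29.1 13.6 29.1 13.9] ang 69.4 [[324.0, 83.0], [337.0, 83.0], [337.0, 112.0], [324.0, 112.0]]
```

```bash
python3 - <<'E'
from h import *
R=Ro.from_euler("xyz",[180,0,68.5],degrees=True); plan([466.8,-266.5,230],R,45,9)
E
```

```text
[16.7, -9.2, 29.9, -0.0, -0.1, 0.0]
[16.7, -9.2, 29.9, -0.0, -0.1, 0.0]
[16.8, -9.2, 29.8, -0.0, -0.1, 0.0]
[16.8, -9.2, 29.8, -0.0, -0.1, 0.0]
rows 4
```

```bash
python3 -m crank '0 17 -9 30 0 0 0;0 17 -9 30 0 0 0;0 17 -9 30 0 0 0;0 17 -9 30 0 0 0;0 0 0 0 0 0 0;0 0 0 0 0 0 0;0 0 0 0 0 0 0'
python3 - <<'E'
from h import *
R=Ro.from_euler("xyz",[180,0,68.5],degrees=True); plan([466.8,-266.5,166],R,22,9)
E
```

```text
time_s: 22.38
ee_pos: [469.1, -267.6, 230.8]
ee_rot: [180.0, -0.2, 68.5]
force: [-0.4, 0.5, 0.1]
gripper_width: 45.7
gripper_force: 0.0
[-0.0, -0.9, 21.6, 0.0, -0.1, 0.0]
[0.0, -0.9, 21.6, 0.0, -0.1, 0.0]
[0.0, -0.9, 21.6, 0.0, -0.1, 0.0]
rows 3
```

```bash
python3 -m crank '0 0 -1 21.5 0 0 0;0 0 -1 21.5 0 0 0;0 0 -1 21.5 0 0 0;0 0 0 0 0 0 0;1 0 0 0 0 0 0;1 0 0 0 0 0 0;1 0 0 0 0 0 0;1 0 0 0 0 0 0;1 0 0 0 0 0 0;1 0 0 0 0 0 0' 35
python3 -m crank '1 0 0 0 0 0 0'
```

```text
time_s: 23.62
ee_pos: [465.8, -265.3, 165.3]
ee_rot: [-179.9, -0.3, 68.6]
force: [0.0, 0.2, 4.9]
gripper_width: 13.8
gripper_force: 35.0
time_s: 23.75
ee_pos: [465.8, -265.3, 165.3]
ee_rot: [-179.9, -0.3, 68.6]
force: [0.4, 0.5, 5.0]
gripper_width: 13.6
gripper_force: 35.0
```

```bash
python3 -m crank '1 0 0 -15 0 0 0;1 0 0 -25 0 0 0;1 0 0 -30 0 0 0;1 0 0 -30 0 0 0;1 0 0 -30 0 0 0;1 0 0 -30 0 0 0;1 0 0 0 0 0 0;1 0 0 0 0 0 0'
python3 - <<'E'
from h import *
p,R=pose(); g=165.3-8+16  # grasp z
# target: foot point on ledge; TCP is (157.3 above rack floor 8mm ... )
L=165.3-8 ; print("TCP height above foot",L)
# TCP in guide: up L from foot, outward 7 (front of the back cover)
fin=lambda du,do=0: W(LG+(L+du)*up-(7+do)*bk)
for du in (120,0): print(fin(du).round(1))
t=fin(120,15); plan(t,RT,40,7.5)
E
```

```text
time_s: 24.75
ee_pos: [464.7, -265.5, 323.2]
ee_rot: [-179.7, -0.3, 68.6]
force: [-0.0, 0.2, -3.1]
gripper_width: 13.5
gripper_force: 35.0
TCP height above foot 157.3
[513.4 269.7 273.6]
[519.  210.  169.7]
[31.5, -9.0, 2.8, 1.2, -1.9, -7.1]
[32.5, -5.0, 1.9, 1.2, -1.9, -7.1]
[32.9, -0.9, 0.9, 1.2, -1.9, -7.1]
[32.7, 3.2, -0.3, 1.2, -1.9, -7.1]
[32.1, 7.2, -1.5, 1.2, -1.9, -7.1]
[30.9, 11.0, -2.7, 1.2, -1.9, -7.1]
[29.2, 14.7, -4.0, 1.2, -1.9, -7.1]
[27.0, 18.1, -5.3, 1.2, -1.9, -7.1]
[24.4, 21.1, -6.6, 1.2, -1.9, -7.1]
[21.3, 23.8, -7.8, 1.2, -1.9, -7.1]
[18.0, 26.1, -9.0, 1.2, -1.9, -7.1]
[14.3, 27.9, -10.1, 1.2, -1.9, -7.1]
[10.4, 29.2, -11.1, 1.2, -1.9, -7.1]
[6.3, 30.0, -12.0, 1.2, -1.9, -7.1]
[2.2, 30.3, -12.7, 1.2, -1.9, -7.1]
[-2.0, 30.0, -13.4, 1.2, -1.9, -7.1]
rows 16
```

```bash
python3 -m crank '1 31.5 -9 3 1.2 -1.9 -7.1;1 32.5 -5 2 1.2 -1.9 -7.1;1 33 -1 1 1.2 -1.9 -7.1;1 33 3 0 1.2 -1.9 -7.1;1 32 7 -1.5 1.2 -1.9 -7.1;1 31 11 -2.5 1.2 -1.9 -7.1;1 29 15 -4 1.2 -1.9 -7.1;1 27 18 -5 1.2 -1.9 -7.1'
python3 -m crank '1 24.5 21 -6.5 1.2 -1.9 -7.1;1 21 24 -8 1.2 -1.9 -7.1;1 18 26 -9 1.2 -1.9 -7.1;1 14 28 -10 1.2 -1.9 -7.1;1 10.5 29 -11 1.2 -1.9 -7.1;1 6 30 -12 1.2 -1.9 -7.1;1 2 30 -12.5 1.2 -1.9 -7.1;1 -2 30 -13.5 1.2 -1.9 -7.1;1 0 0 0 0 0 0;1 0 0 0 0 0 0'
python3 - <<'E'
from h import *
p,R=pose(); L=157.3
d=S.inv().apply(p-[q[0],q[1],0])-LG; print("up",d@up,"bk",d@bk,"y",d[1])
plan(W(LG+(L+30)*up-(7+12)*bk),RT,30,7.5)
im=grab_frame("wrist")
for n in ("guide","vial"):
  print(n,[(np.round(x["point"]).tolist(),round(x["p"],2)) for c in ("side",) if grab_frame(c) is not None for x in models.search_frame(n,c)[:1]])
E
```

```text
time_s: 25.75
ee_pos: [489.6, -3.3, 300.7]
ee_rot: [-164.7, 7.9, 127.2]
force: [0.4, -0.3, -1.3]
gripper_width: 13.7
gripper_force: 35.0
time_s: 27.0
ee_pos: [515.6, 255.5, 281.3]
ee_rot: [-150.1, -0.5, -174.8]
force: [0.4, 0.5, -1.6]
gripper_width: 14.0
gripper_force: 35.0
up 276.7548654940872 bk -23.252532318177643 y -0.9241031175371672
[0.1, 1.4, 29.8, 0.0, -0.2, 0.0]
[0.1, 1.4, 29.8, 0.0, -0.2, 0.0]
[0.2, 1.4, 29.8, 0.0, -0.2, 0.0]
rows 3
guide [([488.0, 224.0, 206.0], 0.93)]
vial [([446.0, 55.0, 36.0], 0.65)]
```

```bash
python3 -m crank '1 0 1.5 30 0 0.2 0;1 0 1.5 30 0 0.2 0;1 0 1.5 30 0 0.2 0;1 0 0 15 0 0 0;1 0 0 9 0 0 0;1 0 0 0 0 0 0;1 0 0 0 0 0 0'
cat > st.py <<'E'
from h import *
p,R=pose(); L=157.3
d=S.inv().apply(p-[q[0],q[1],0])-LG; f=S.inv().apply(env.state()["force"]); print("du",d@up-L,"out",-(d@bk)-7,"y",d[1],"F up/bk/y",f@up,f@bk,f[1],"rel",(RT.inv()*R).as_rotvec(degrees=True).round(1))
E
python3 st.py
```

```text
time_s: 28.12
ee_pos: [520.3, 203.9, 182.2]
ee_rot: [-150.2, -0.8, -175.1]
force: [-0.8, -1.4, -1.5]
gripper_width: 14.1
gripper_force: 35.0
du 7.718445440338201 out 11.557829276208075 y -0.748483495400013 F up/bk/y -1.9356338749719972 -0.3586558166720968 0.9515484405565408 rel [-0.2  0.8 -0.1]
```

```bash
python3 -m crank '1 0 4 0 0 -0.8 0;1 0 4 0 0 0 0;1 0 0 3 0 0 0;1 0 0 0 0 0 0;1 0 0 0 0 0 0'|grep time; python3 st.py; python3 -m crank '1 0 1.5 1.5 0 0 0;1 0 0 0 0 0 0;1 0 0 0 0 0 0'|grep time; python3 st.py
```

```text
time_s: 28.75
du 3.6784084162217425 out 3.653267900813802 y -0.21365791097227868 F up/bk/y -2.316551442734099 0.6313365129929395 0.040896839352629 rel [-0.1  0.1 -0.1]
time_s: 29.12
du 2.2181579207660036 out 2.0820880949008895 y -0.19815097427638295 F up/bk/y -2.0311027588107473 1.837507783333674 0.3012206794997036 rel [-0.1  0.1 -0.1]
```

```bash
python3 -m crank '1 0 1.5 0 0 0 0;1 0 0 0 0 0 0;1 0 0 0 0 0 0'|grep time; python3 st.py; python3 -m crank '1 0 0 2 0 0 0;1 0 0 0 0 0 0;1 0 0 0 0 0 0'|grep time; python3 st.py;  python3 -m crank '1 0 1 1 0 0 0;1 0 0 0 0 0 0;1 0 0 0 0 0 0'|grep time; python3 st.py
```

```text
time_s: 29.5
du 2.2718562234665285 out 0.5525580133328205 y -0.1801072985314102 F up/bk/y -1.49126697522218 0.7705096611329147 0.2598339394416103 rel [-0.1  0.1 -0.1]
time_s: 29.88
du 0.2193760590228635 out 0.577331304438303 y -0.1628187265913876 F up/bk/y -1.543532293432379 1.9204668451978897 -0.37644406512804873 rel [-0.1  0.1 -0.1]
time_s: 30.25
du -0.09539065180518946 out 0.04482609261553705 y -0.2877941135740143 F up/bk/y 5.638772857975552 -1.335479932778553 0.508107911812656 rel [-0.1  0.1 -0.1]
```

```bash
python3 -m crank '1 0 1 0 0 0 0;1 0 0 0 0 0 0;1 0 0 0 0 0 0'|grep time; python3 st.py; python3 -m crank '1 0 0 0 0 0 0;1 0 0 0 0 0 0' 6|grep grip; python3 st.py;  python3 -m crank '0.4 0 0 0 0 0 0;0.4 0 0 0 0 0 0;0.4 0 0 0 0 0 0;0.4 0 0 0 0 0 0'; python3 st.py
```

```text
time_s: 30.62
du -0.10200945485070179 out -0.12191255366146692 y -0.29224982555241696 F up/bk/y 6.563965333585679 -4.410268602163833 1.1814714916040312 rel [-0.   0.1 -0.1]
gripper_width: 14.3
gripper_force: 6.0
du -0.13610754344915676 out -0.348209165365688 y -0.36183550908375567 F up/bk/y 6.16034121479746 -2.9736487226043082 1.5570276362918842 rel [-0.   0.1 -0.1]
time_s: 31.38
ee_pos: [519.0, 210.9, 168.2]
ee_rot: [-150.1, -0.2, -174.7]
force: [0.3, 0.3, 0.4]
gripper_width: 27.5
gripper_force: 0.0
du -0.914411701092888 out -1.553622992181225 y -0.14522394056373447 F up/bk/y 0.4831528071687429 0.05122985993544579 -0.3201833765032895 rel [-0.1  0.1 -0.1]
```

```bash
python3 -m crank '0.4 0 -1 -6 0 0 0;0.4 0 -0.5 -12 0 0 0;0.4 0 0 -25 0 0 0;0.4 0 0 -40 0 0 0;0.4 0 0 -40 0 0 0;0.4 0 0 0 0 0 0;0.4 0 0 0 0 0 0'
python3 - <<'E'
from h import *
I=[]
for c in ("scene","side","wrist"):
    P=pose(); im=grab_frame(c); cv2.imwrite(f"pics/f_{c}.png",im); C=cam(c,P)
    for n in ("guide","vial","mug","bar"): print(c,n,[(np.round(d["point"]).tolist(),round(d["p"],2)) for d in models.search_frame(n,c)[:1]])
    print("exp centre back", W(LG+92.5*up).round(), "head corners px",[proj(C,W(LG+185*up+[0,y,0]))[0].round().tolist() for y in (-68,68)])
C=cam("wrist",P); im=cv2.imread("pics/f_wrist.png"); h=cv2.cvtColor(im,cv2.COLOR_BGR2HSV)
m=cv2.inRange(h,(0,0,140),(180,45,255)); L,lab=cv2.connectedComponents(m); u=proj(C,W(LG+185*up-7*bk))[0]
for i in range(1,L):
    ys,xs=np.where(lab==i)
    if len(xs)>80:
        r=cv2.minAreaRect(np.c_[xs,ys].astype(np.float32))
        if np.linalg.norm(np.array(r[0])-u)<60: print("strip",np.round(r[0],1),np.round(r[1],1),round(r[2],1),len(xs))
print("expected strip mid",u.round(1),[proj(C,W(LG+185*up-7*bk+[0,y,0]))[0].round(1).tolist() for y in (-65,65)])
E
```

```text
time_s: 32.25
ee_pos: [513.5, 270.5, 275.5]
ee_rot: [-150.1, -0.2, -174.7]
force: [-0.2, -0.2, 0.2]
gripper_width: 27.0
gripper_force: 0.0
scene guide [([484.0, 223.0, 188.0], 0.6)]
scene vial [([444.0, 59.0, 50.0], 0.69)]
scene mug [([551.0, -32.0, 55.0], 0.72)]
scene bar [([514.0, 215.0, 144.0], 0.72)]
exp centre back [521. 184. 110.] head corners px [[257.0, 247.0], [309.0, 271.0]]
side guide [([504.0, 210.0, 147.0], 0.65)]
side vial [([447.0, 60.0, 42.0], 0.72)]
side mug [([541.0, -22.0, 65.0], 0.84)]
side bar [([516.0, 215.0, 139.0], 0.63)]
exp centre back [521. 184. 110.] head corners px [[289.0, 229.0], [345.0, 237.0]]
wrist guide [([509.0, 228.0, 192.0], 0.89)]
wrist vial [([453.0, 60.0, 51.0], 0.86)]
wrist mug [([555.0, -23.0, 66.0], 0.71)]
wrist bar [([513.0, 214.0, 142.0], 0.9)]
exp centre back [521. 184. 110.] head corners px [[330.0, 272.0], [331.0, 132.0]]
strip [326.1 200. ] [128.2  18.3] 88.9 1650
expected strip mid [322.9 206.8] [[322.7, 269.4], [323.1, 135.5]]
```

```bash
python3 -m crank '0.4 0 0 0 0 0 0;0.4 0 0 0 0 0 0;0.4 0 0 0 0 0 0;0.4 0 0 0 0 0 0;0.4 0 0 0 0 0 0;0.4 0 0 0 0 0 0;0.4 0 0 0 0 0 0;0.4 0 0 0 0 0 0' | grep time
python3 - <<'E'
from h import *
a=grab_frame("wrist"); b=cv2.imread("pics/f_wrist.png"); print("changed px",int((cv2.absdiff(a,b).max(2)>40).sum()))
# button still out (red) in the side view, others in place vs. start
for c in ("scene","side"):
    grab_frame(c)
    for n in ("drink_can","pen_cup","spray_can","trigger_spray","lock_button"): print(c,n,[(np.round(d["point"]).tolist(),round(d["p"],2)) for d in models.search_frame(n,c)[:2]])
E
```

```text
time_s: 34.0
changed px 209
scene drink_can []
scene pen_cup [([656.0, 135.0, 36.0], 0.49)]
scene spray_can [([653.0, 379.0, 141.0], 0.61)]
scene trigger_spray []
scene lock_button []
side drink_can [([692.0, -9.0, 136.0], 0.71)]
side pen_cup [([677.0, 137.0, 70.0], 0.92), ([500.0, 206.0, 150.0], 0.56)]
side spray_can [([664.0, 391.0, 124.0], 0.78)]
side trigger_spray []
side lock_button [([517.0, 210.0, 30.0], 0.71), ([664.0, 392.0, 127.0], 0.68)]
```

```bash
python3 -c "
from workcell import env
print(env.job_done())"
```

```text
the job is handed in; nothing more can be done
None
```

I handed the job in at about 34 s (limit 67 s): the vial stands upright on the table, the cross bar is pulled out with the red button snapped out, and the guide then went onto the stand, foot on the ledge, cover out, centred to about 2 mm by the wrist camera.

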